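# Heft the stock pots and set the one with the brass die beside the stand

### The job

One of the three closed blue pots on the stand holds a heavy brass embossing die, the other two only light wooden blanks; they look the same, so heft them by their handles to find out which. Set the heavy pot down gently on the round cork pad beside the stand, upright and with its whole foot on the pad, and leave the two light pots standing each in its own place on the stand. Never tip a pot, and do not disturb the other things on the bench.

Things in the scene. Friction and masses are not known exactly. Their poses are not given: they have to be found in the camera images.
- pot_a: closed blue steel pot with steel lid, 76 mm diameter, 81 mm high to the lid's top; origin at its underside's centre, z up. Rigid arch handle: straight wooden bar 14 mm thick (along the pot's x), 12 mm high, 76 mm long along its y, centred 119 mm above the origin, 32 mm free below it, 58 mm between its posts. Stands on the stand at the start
- pot_b: looks exactly like pot_a, same sizes, handle and origin. Which pot holds the brass die changes at random and cannot be seen: with the die a pot weighs 0.65 to 0.75 kg in all, with a wooden blank about 0.24 kg
- pot_c: looks exactly like pot_a, same sizes, handle and origin. Same weights as told for pot_b. In all three the piece inside is loose and can slide up to 9 mm off centre
- stand: low fixed stand, 130 mm (its x) by 370 mm (its y), wooden top 40 mm above the bench; origin on the bench under its centre, z up. Three places along its y at -120, 0 and +120 mm, each ringed by a steel lip 12 mm high and 84 mm wide inside, with about 4 mm to spare around a pot's foot. The pad lies on its -x side
- pad: round cork pad fixed on the bench, 130 mm diameter, 6 mm thick; origin at the centre of its underside, on the bench
- shears: loose leather shears with black bows, 215 mm long along x, 95 mm wide, 13 mm high, lying behind the stand; origin on the bench near the pivot. Leave alone
- mallet: loose wooden mallet lying down, 220 mm long along x, head 90 mm wide and 56 mm high; origin on the bench under the middle of its length. Leave alone
- spool: loose orange spool standing upright, 56 mm diameter, 80 mm high; origin under its centre. Leave alone
- jar: loose amber glass jar, 64 mm diameter, 85 mm high; origin under its centre. Leave alone
- bottle: loose white plastic bottle with a red cap, 52 mm diameter, 135 mm high; origin under its centre. Leave alone
- block: loose wooden block, 90 x 60 x 30 mm high; origin under its centre. Leave alone
Things that resemble listed ones, but are neither listed nor needed, are in the scene too. Of the things that look like the pad, the smallest one is meant.

How it is judged (in metres and radians):
At the end, for the whole second after the job is handed in: The pot with the die stands at rest on the cork pad, centre within 27 mm of the pad's, its full weight (over 4.7 N) on it; the two other pots are at rest on the stand within 13 mm of where they started; all three upright within 0.1 rad (((contact force between pot_a and pad above 4.7 N and horizontal distance between pot_a and pad below 0.027 m and angle between each of pot_a, pot_b, pot_c's own z axis and vertical below 0.1 rad and linear speed of each of pot_a, pot_b, pot_c below 0.02 m/s and distance of each of pot_b, pot_c from where it was at the start of the episode below 0.013 m) or (contact force between pot_b and pad above 4.7 N and horizontal distance between pot_b and pad below 0.027 m and angle between each of pot_a, pot_b, pot_c's own z axis and vertical below 0.1 rad and linear speed of each of pot_a, pot_b, pot_c below 0.02 m/s and distance of each of pot_a, pot_c from where it was at the start of the episode below 0.013 m) or (contact force between pot_c and pad above 4.7 N and horizontal distance between pot_c and pad below 0.027 m and angle between each of pot_a, pot_b, pot_c's own z axis and vertical below 0.1 rad and linear speed of each of pot_a, pot_b, pot_c below 0.02 m/s and distance of each of pot_a, pot_b from where it was at the start of the episode below 0.013 m))); the robot touches nothing.
It fails at once if a pot is tipped by more than 0.5 rad (angle between any of pot_a, pot_b, pot_c's own z axis and vertical above 0.5 rad).
It fails at once if a pot is banged down on the pad or the stand (over 45 N) (contact force between any of pot_a, pot_b, pot_c and pad above 45 N or contact force between any of pot_a, pot_b, pot_c and stand above 45 N).
It fails at once if one of the other things on the bench is moved by more than 30 mm (distance of any of shears, mallet, spool, jar, bottle, block from where it was at the start of the episode above 0.03 m).
It also fails if it takes over 72 s, if anything falls off the work surface, if the arm or the gripper's body presses on something with over 40 N, if the wrist force passes 120 N, or if a joint passes its speed limit or range.

### The arm

A 6-joint arm with a two-finger parallel gripper is mounted at the origin on the work surface. World frame = base frame: x ahead of the robot, y to its left, z up, the work surface at z = 0. Lengths are in mm, angles in rad, forces in N, time in s.
With the tool pointing down it reaches from about 350 to 975 mm from the base axis. Payload 7.1 kg.
Tool frame: the origin (TCP) lies on the front face of the gripper's body, between the roots of the fingers; the fingertips stand 80 mm ahead of it and the grasp point (between the pads) lies 61 mm ahead of it (env.tips_ahead is the distance from the TCP to the fingertips, in mm); z points along the fingers, y is the line along which they close (so a half turn about z gives the same grasp; the last joint's range is limited). The gripper opens to 88 mm and grips with 3 to 60 N. Pads are 20 mm wide; open, the fingers measure 115 mm over their backs; the gripper's body (75 mm by 178 mm) begins 61 mm behind the grasp point.
Start: joints at [1.15, 0.423, 1.63, -0, 1.089, -0.019], TCP at [244.39, 575.221, 302.675] pointing down, gripper open.
Joint ranges: [-3, 3], [-0.9, 2.11], [0.09, 2.58], [-1.31, 4.45], [0.11, 2.69], [-2.54, 2.54]. Speed limits (rad/s): [2.39, 2.39, 3.01, 3.14, 3.14, 3.14].

### API

Orientations are given as a unit quaternion [x, y, z, w].
In Python, from station import env, set_gripper, viewer, workorder gives the robot as it stands. Calls block until the motion is done:
- env.reach(position, orientation): joint-space move of the TCP to a pose.
- env.move_l(position, rot=None, rate=150, f_stop=None): straight line of the TCP; rot=None keeps the orientation; rate is the mean speed in mm/s. With f_stop (N) it stops when the force on the tool has changed by that much, and returns True; else False.
- env.move_joints(angles): joint-space move.
- set_gripper(opening): finger opening in mm; the grip force is fixed at half the most; returns when the fingers have stopped.
- env.hold(seconds).
- env.ik(position, orientation): joint angles nearest the present ones, or None.
- env.read_state(): the state.
- viewer.camera(name): name is "scene" or "top" or "wrist"; returns the picture (400x640x3 uint8, blue, green, red); there is no depth.
- viewer.camera_params(name): a dict with "fx", "fy", "cx", "cy" (pixels), "pose" (4x4, takes a point from camera to world coordinates); the wrist camera has in their place "tool_from_camera" (4x4, takes a point from camera to tool coordinates, whose origin is the TCP and whose axes are the flange's). Camera axes: x right, y up, looking along -z (the intrinsics and any distortion apply to the point x, -y, -z); pixel columns grow to the right and rows downward; lengths in mm; the calibration is good to about 2 mm. A picture is of the moment at which its call begins: read the wrist's pose just before it. camera_params takes no time and is no camera call.
A pose or a line that the arm cannot do raises env.IKError and nothing moves.
- workorder.sign_off(): hands the job in; it is judged then, once.
The state is a dict: "time_s": time; "qpos": joint angles; "dq": joint speeds; "tau": joint torques, N m; "tool_pos": TCP position; "orientation": TCP orientation; "force": force on the tool from outside, world axes, zero at the start; "wrist_torque": the same for the moment, N m; "width": finger opening in mm; "grip_force": force on a finger pad.
Only numpy, scipy, OpenCV 4.12 (cv2) and the standard library are available. Lean on these libraries where they do the work, as an engineer would, in place of code of your own. Each camera call takes 0.05 s, during which the arm holds its last target. There are 200 camera calls.

## Working session

There is one attempt and no reset: what is moved stays moved. The work goes in short steps, each a Python script; the robot and the scene stay as the last script left them, time stands still between calls to the robot, and variables do not carry over. Pictures are saved under pics/ and viewed, at most 10 in all, crops included, and the job is handed in when it is done.

```bash
mkdir -p pics; ls; python3 - <<'E'
from station import env, set_gripper, viewer, workorder
import cv2
for n in ("top","scene"):
    cv2.imwrite(f"pics/{n}0.png",viewer.camera(n)); p=viewer.camera_params(n); print(n,p)
print(viewer.camera_params("wrist"))
s=env.read_state();print(s)
E
```

```text
pics
top {'fx': 439.9257006410344, 'fy': 439.9257006410344, 'cx': 314.66425837044676, 'cy': 186.72127464411275, 'pose': array([[ 1.48641365e-02,  9.97691345e-01, -6.62649009e-02,
         4.24378248e+02],
       [-9.99888762e-01,  1.49131731e-02,  2.45389196e-04,
         9.24769537e+00],
       [ 1.23304261e-03,  6.62538822e-02,  9.97802036e-01,
         1.32176132e+03],
       [ 0.00000000e+00,  0.00000000e+00,  0.00000000e+00,
         1.00000000e+00]])}
scene {'fx': 407.3893765232944, 'fy': 407.3893765232944, 'cx': 321.6184177876077, 'cy': 201.88748771252222, 'pose': array([[ 2.87840415e-01, -6.60853827e-01,  6.93123448e-01,
         1.27940828e+03],
       [ 9.57610552e-01,  1.89998256e-01, -2.16524119e-01,
        -2.39827494e+02],
       [ 1.13985466e-02,  7.26066720e-01,  6.87529775e-01,
         8.25956533e+02],
       [ 0.00000000e+00,  0.00000000e+00,  0.00000000e+00,
         1.00000000e+00]])}
{'fx': 326.23568829772285, 'fy': 326.23568829772285, 'cx': 320.6396162729043, 'cy': 197.60427582145311, 'tool_from_camera': array([[-2.35924334e-04,  9.56982079e-01,  2.90146938e-0
[... 275 characters left out ...]
00e+00]])}
{'time_s': 0.1, 'qpos': array([ 1.15000213e+00,  4.23748736e-01,  1.63059029e+00,  3.61089774e-05,
        1.08860907e+00, -1.89775590e-02]), 'dq': array([ 0.00099151, -0.00303684, -0.00226797, -0.0007325 , -0.00064689,
        0.00144545]), 'tau': array([-6.90325469e-04, -5.45611668e+01, -2.74324554e+01,  6.45644940e-02,
        1.87712983e-02,  1.71677840e-05]), 'tool_pos': array([244.23105432, 574.88665641, 301.99830402]), 'orientation': array([ 1.99567628e-01,  9.79883821e-01, -6.57915571e-04, -1.63428658e-04]), 'force': array([ 0.69563522, -0.91840106, -0.53521784]), 'wrist_torque': array([-0.03645835,  0.03586904,  0.04173302]), 'grip_force': 0.0, 'width': 88.05794155179461}
```

View pics/top0.png

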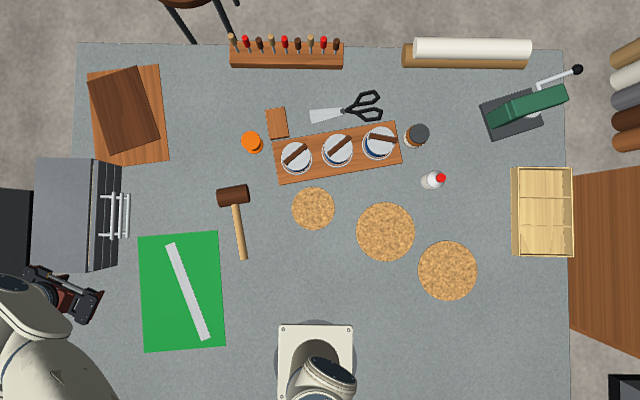

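View pics/scene0.png

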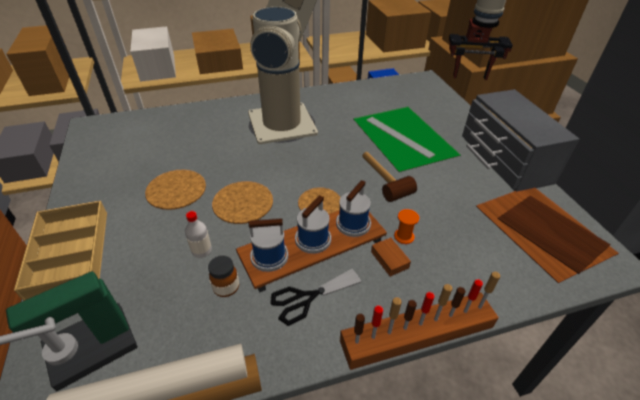

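The top view shows three pots at about (297,155), (338,150) and (380,143). The smallest pad is at (313,208), with the jar at (417,135) and the block at (277,123). I'll enlarge this area.

```bash
python3 - <<'E'
import cv2
im=cv2.imread("pics/top0.png")[115:240,260:420]
cv2.imwrite("pics/c1.png",cv2.resize(im,None,fx=4.8,fy=4.8,interpolation=cv2.INTER_CUBIC))
E
```

```text
(no output)
```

View pics/c1.png

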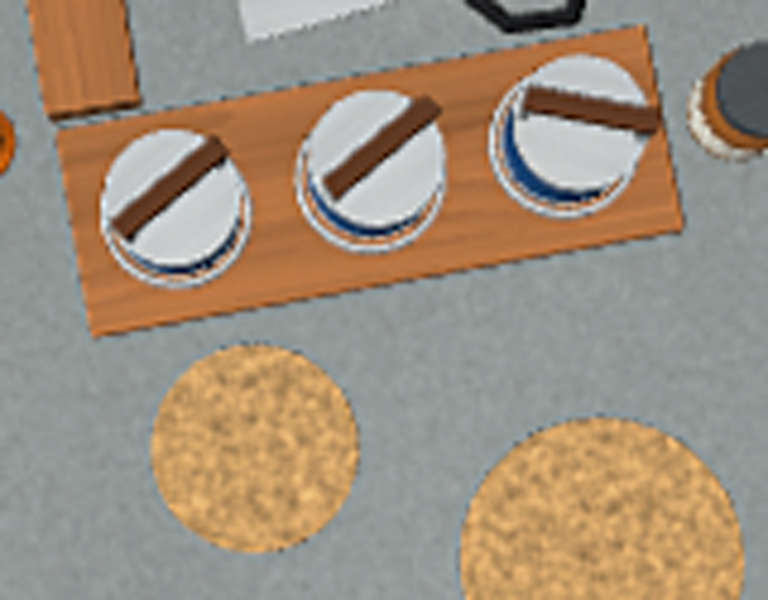

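```bash
cat > h.py <<'E'
from station import env, set_gripper, viewer, workorder
import numpy as np, cv2
from scipy.spatial.transform import Rotation as R
def ray(u,v,z,p,T):
    d=T[:3,:3]@np.array([(u-p["cx"])/p["fx"],-(v-p["cy"])/p["fy"],-1]); o=T[:3,3]
    return (o+d*(z-o[2])/d[2])[:2]
def top(u,v,z):
    p=viewer.camera_params("top"); return ray(260+u/4.8,115+v/4.8,z,p,p["pose"])
def down(yaw): # tool z down, tool y along yaw
    y=np.array([np.cos(yaw),np.sin(yaw),0]);z=np.array([0,0,-1.]);x=np.cross(y,z)
    return R.from_matrix(np.c_[x,y,z]).as_quat()
def near(xy,bar,zs=350):  # orientation closing across bar direction, with the last joint nearest mid
    c=[]
    for k in(-1,1):
        q=down(bar+k*np.pi/2); a=env.ik([*xy,zs],q)
        if a is not None:c.append((abs(a[5]),q,a))
    return min(c,key=lambda t:t[0])[1]
E
python3 - <<'E'
from h import *
S=np.array([top(*c,40) for c in((57,130),(645,25),(684,230),(95,335))])
print(S.round(),[np.linalg.norm(S[i]-S[i-1]).round(1) for i in range(4)])
ctr=S.mean(0); d=(S[0]-S[1]);d/=np.linalg.norm(d); print("ctr",ctr,"places",[(ctr+k*d).round(1) for k in(120,0,-120)])
for a,b in(((119,229),(222,145)),((331,190),(435,105)),((527,100),(657,122))):
    A,B=top(*a,165),top(*b,165); print((A+B)/2,np.linalg.norm(A-B),np.arctan2(*(B-A)[::-1]), near((A+B)/2,np.arctan2(*(B-A)[::-1])))
print("pad",top(255,448,6),[top(*c,6) for c in((151,448),(358,448),(255,344),(255,552))])
E
```

```text
[[ 639.  137.]
 [ 710. -223.]
 [ 583. -247.]
 [ 514.  111.]] [np.float64(128.1), np.float64(366.8), np.float64(128.7), np.float64(365.0)]
ctr [611.41603787 -55.81326342] places [array([588.3,  61.9]), array([611.4, -55.8]), array([ 634.5, -173.6])]
[587.41834823  60.9075495 ] 73.4381805334831 -0.8669891104272937 [0.42004468 0.90750342 0.         0.        ]
[611.16042633 -56.08289613] 74.60581747552443 -0.8680486624337991 [0.4205254  0.90728077 0.         0.        ]
[ 633.23064278 -171.41517416] 72.84038690477617 -1.7252021861197147 [0.75953705 0.65046404 0.         0.        ]
pad [446.98495632  12.56054738] [array([446.02143539,  77.28274534]), array([447.93932784, -51.54706193]), array([511.85417096,  13.53992056]), array([382.53726226,  11.58753816])]
```

```bash
cat >> h.py <<'E'
POTS=[((587.4,60.9),-.867),((611.2,-56.1),-.868),((633.2,-171.4),-1.725)]
def fz(n=6):
    v=[]
    for _ in range(n): env.hold(.05); v.append(env.read_state()["force"])
    return np.mean(v,0)
def grasp(i):
    xy,b=POTS[i]; q=near(xy,b)
    env.reach([*xy,300],q)
    f0=fz()
    set_gripper(50)
    hit=env.move_l([*xy,221],rate=80,f_stop=8)
    set_gripper(0); s=env.read_state()
    print(i,"hit",hit,"w",s["width"],"grip",s["grip_force"],"pos",s["tool_pos"])
    env.move_l([*xy,229],rate=20)
    f=fz(); print("lift force change",f-f0,"width",env.read_state()["width"],"torque",env.read_state()["wrist_torque"],"t",env.read_state()["time_s"])
    return f-f0
def putback(i):
    xy,b=POTS[i]
    env.move_l([*xy,222],rate=25)
    print("contact",env.move_l([*xy,219.5],rate=8,f_stop=2), env.read_state()["tool_pos"],env.read_state()["force"])
    set_gripper(50); env.move_l([*xy,300],rate=120); print("t",env.read_state()["time_s"])
E
python3 - <<'E'
from h import *
grasp(1)
cv2.imwrite("pics/w1.png",viewer.camera("wrist"))
cv2.imwrite("pics/s1.png",viewer.camera("scene"))
E
```

```text
1 hit False w 13.796443675546682 grip 29.99360740184784 pos [611.2147395  -56.02725876 220.99068418]
lift force change [-0.70268957 -0.76438696 -2.74371054] width 13.687460961427742 torque [-0.00481911  0.07632115 -0.03892992] t 6.3833
```

View pics/w1.png

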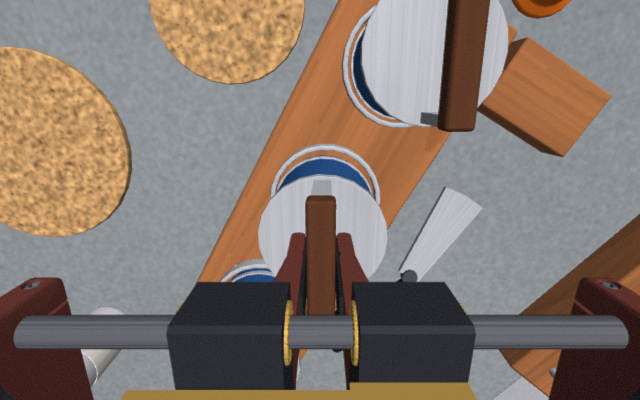

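The bar (320,250) sits squarely between the fingers. The change of 2.7 N means this pot is light, so I'll put it back and heft the next one.

```bash
python3 - <<'E'
from h import *
putback(1)
f=grasp(0)
if abs(f[2])<4.5:
    putback(0); grasp(2)
cv2.imwrite("pics/s2.png",viewer.camera("scene")[150:350,180:500])
E
```

```text
contact True [611.60469228 -55.9716511  220.81397763] [0.45532641 2.08236168 5.31777931]
t 8.7333
0 hit False w 13.874400344697724 grip 29.974882900714874 pos [587.67770028  60.98164047 221.16510837]
lift force change [-0.3668623  -0.09417604 -6.55003409] width 14.013158886944357 torque [ 0.01916501 -0.00701504 -0.00417154] t 12.4417
```

Pot 0 is the heavy one at 6.55 N. I'll carry it to the pad.

```bash
python3 - <<'E'
from h import *
x,y=POTS[0][0]; P=(447.0,12.6)
env.move_l([x,y,280],rate=60); env.move_l([*P,280],rate=80); env.move_l([*P,192],rate=60)
env.hold(.3)
print(env.move_l([*P,184],rate=8,f_stop=2.5),env.read_state()["tool_pos"],env.read_state()["force"])
set_gripper(50); env.hold(.2); print(env.read_state()["force"])
env.move_l([*P,300],rate=100); env.reach([330,300,320],down(0)); env.hold(.5)
print(env.read_state()["time_s"],env.read_state()["force"])
im=viewer.camera("top")[115:240,260:420]
cv2.imwrite("pics/t3.png",cv2.resize(im,None,fx=4.8,fy=4.8,interpolation=cv2.INTER_CUBIC))
cv2.imwrite("pics/s3.png",cv2.resize(viewer.camera("scene")[130:320,180:440],None,fx=3,fy=3))
E
```

```text
True [447.1148391   12.74390133 187.02888169] [1.76676542 2.48569369 5.35170346]
[-0.03369264  0.51709389 -0.10376052]
22.0667 [ 0.19199266 -0.03350801 -1.08296563]
```

View pics/t3.png

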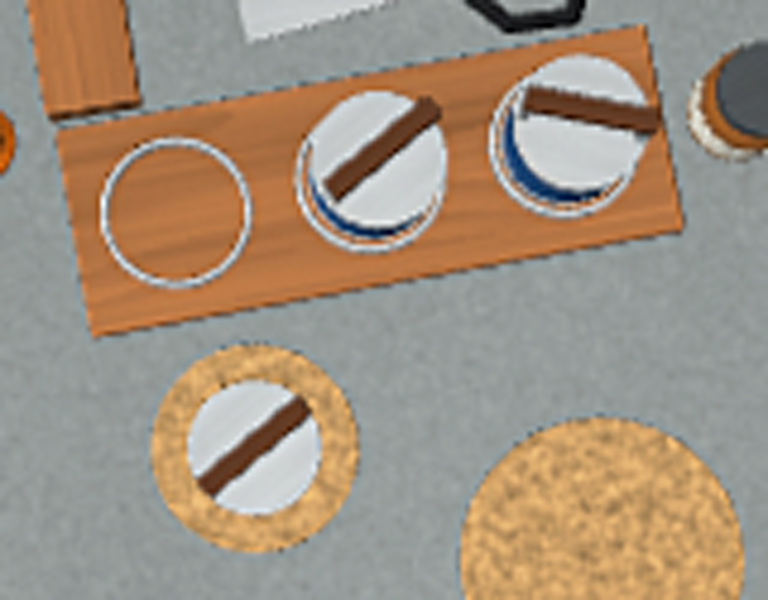

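View pics/s3.png

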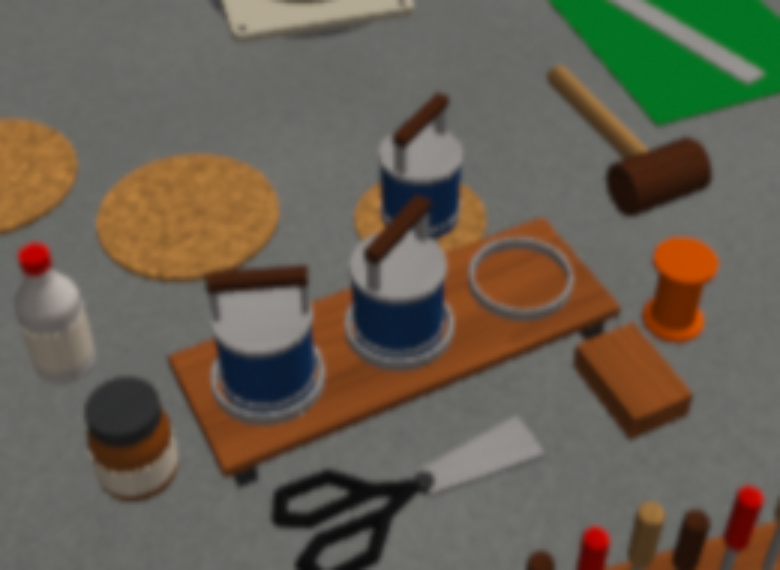

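The heavy pot stands upright and centred on the pad (255,448). Both light pots are in their rings, and nothing else has moved.

```bash
python3 -c "
from h import *
print(workorder.sign_off())"
```

```text
the job is handed in; nothing more can be done
None
```

The heavy pot (6.55 N when lifted, against 2.7 N for the middle one) stands upright and centred on the smallest cork pad, the middle pot is back in its ring, the third was never touched or hefted, and I handed the job in at about 22 s; no verdict came back.

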